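Clamp the glued napkin ring

TASK

Two bamboo napkin rings lie on the counter, and only one is bored wide enough to slip over the steel post of the small ratchet clamp: slide that ring right down over the post and let go of it. Then pump the clamp's black trigger paddle, pressing it down and letting it spring up as often as needed and never pushing the jaw by hand, until the rubber pad meets the ring and its spring is pressed about half way in, without ever driving the pad fully home. Finish while still holding the paddle down so that the glued ring stays squeezed, and leave the dish, the bottle opener and the dispenser where they are.

Things in the scene. Friction and masses are not known exactly. Their poses are not given: they have to be found in the camera images.
- ring_wide: bamboo napkin ring, outside diameter 46 mm, 30 mm high, bore 29 mm, 40 g, standing on the counter with its bore upright; it fits the post. Origin: centre of its underside, z along the bore (upward)
- ring_tight: bamboo napkin ring, outside diameter 46 mm, 30 mm high, bore only 20 mm, too tight for the post. Origin: centre of its underside. It swaps places with the other ring from start to start
- clamp: bench clamp fixed to the counter on a wooden board 80 (own x) x 310 (own y) x 12 mm. Origin: centre of the board's underside, z up. Along own +y: trigger paddle (y -132 mm), housing 48 mm wide, 86 mm high (y -89 to -27), moving jaw with rubber pad, steel post (y +105), fixed jaw 56 mm wide, 36 mm high (inner face y +131). The moving jaw travels in own +y, to the post
- post_foot (a point): foot of the steel post on the board's top, on the post's axis, 12 mm above the counter. The post is 24 mm in diameter and 40 mm tall, its top 10 mm tapering to 12 mm diameter; a seated ring's underside lies at this point. A seated ring has its edge 2 to 3 mm from the fixed jaw and is squeezed against the post
- jaw: moving jaw, aluminium plate 46 mm wide, 12 mm thick, 12 to 48 mm above the counter, on a toothed bar. Origin: centre of its front face, 28 mm above the counter. Only friction of about 3 N keeps it where the ratchet left it: when the trigger is let up, the pad's spring pushes it back until less than 3 N is left, so the squeeze must be held
- pad_face (a point): centre of the front face of the rubber pad (40 mm wide, 30 mm high), 28 mm above the counter, 22 mm ahead of the jaw plate with the spring relaxed; at the start it stands about 25 to 60 mm from where a seated ring's near edge comes (ring edge is 23 mm from the post's axis)
- pad (a joint): how far the rubber pad is pressed back towards the jaw plate, m: 0 relaxed, 0.014 fully home; spring 0.8 N per mm
- trigger (a joint): trigger angle, rad: 0 up (springs back), 0.44 fully pressed. The pawl goes 46 mm forward per rad; teeth are 8 mm apart, so up to 8 mm of pawl travel is idle in a stroke before the jaw moves; a full pump advances it about 16 mm (8 to 20). Let it right up between strokes. Pressing takes 4 to 8 N with the jaw free, about 10 to 15 N with the pad half pressed
- paddle (a point): centre of the top face of the black trigger paddle (44 mm along the clamp's own x by 36 mm), about 98 mm above the counter at rest; it swings down about 32 mm at full stroke, on a radius of 75 mm about the pivot that lies 72 mm further in the clamp's own +y and 75 mm above the counter. Press it from above with closed fingertips
- dish: terracotta dish, 130 mm across, 35 mm high, to be left alone. Origin: centre of its underside
- opener: chrome bottle opener lying flat, about 120 by 45 by 6 mm, long axis along its own x, to be left alone. Origin: near its middle, underside
- dispenser: clear plastic push dispenser, 72 mm across, 187 mm high, to be left alone. Origin: centre of its underside
There are look-alikes about, which are no part of the job. What is shaped like the ring_wide but pink or purple is not meant.

How it is judged (in metres and radians):
On the way, in this order (a step that is already met when the one before it is completed fails the run):
1. the wide-bored ring is fully down on the post and let go (horizontal distance between ring_wide and post_foot below 0.005 m and z of ring_wide in the frame of post_foot below 0.004 m and contact force between the fingers and ring_wide below 0.1 N), for 0.2 s.
2. the pad, driven by the trigger, presses on the ring (value of joint pad above 0.002 m and value of joint trigger above 0.03 rad and contact force between jaw and ring_wide above 0.5 N), for 0.05 s.
At the end, for the whole second after the job is handed in: The wide ring is upright on the post (5 mm off axis, 4 mm above the board at most, 0.1 rad), at rest and not touched by the fingers; the pad squeezes it with over 3 N, pressed back 5 to 12 mm of its 14, while the robot still holds the trigger down (over 0.03 rad) (all of step 1 and value of joint pad between 0.005 and 0.012 m and contact force between jaw and ring_wide above 3 N and value of joint trigger above 0.03 rad and angle between ring_wide's own z axis and vertical below 0.1 rad and linear speed of ring_wide below 0.02 m/s); the arm keeps its last pose, push and grip.
It fails at once if the pad is driven fully home: the ring is crushed (value of joint pad above 0.0137 m or contact force between jaw and ring_wide above 30 N).
It fails at once if the jaw or its pad is pushed by hand (contact force between the fingers and jaw above 3 N).
It fails at once if the dish, the opener or the dispenser is disturbed (distance of any of dish, opener, dispenser from where it was at the start of the episode above 0.03 m).
It also fails if it takes over 72 s, if anything falls off the work surface, if the arm or the gripper's body presses on something with over 40 N, if the wrist force passes 120 N, or if a joint passes its speed limit or range.

ROBOT

A 6-joint arm with a two-finger parallel gripper is mounted at the origin on the work surface. World frame = base frame: x ahead of the robot, y to its left, z up, the work surface at z = 0. Lengths are in mm, angles in rad, forces in N, time in s.
With the tool pointing down it reaches from about 375 to 975 mm from the base axis. Payload 3.8 kg.
Tool frame: the origin (TCP) lies midway between the tips of the shut fingers; the grasp point (between the pads) lies 19 mm behind it (manip.tcp_to_grasp is the distance from the TCP to the grasp point, in mm); z points along the fingers, x is the direction in which the jaws open and shut, and the axes are right-handed (so a half turn about z gives the same grasp; the last joint's range is limited). The gripper opens to 85 mm and grips with 20 to 120 N. Pads are 22 mm wide; open, the fingers measure 114 mm over their backs; the gripper's body (76 mm by 85 mm) begins 54 mm behind the grasp point. The pads swing forward as they close: fully open they stand 13 mm farther back than shut.
Start: joints at [-1.156, 0.264, 1.604, -0, 1.274, -0.037], TCP at [294.689, -607.269, 231.28] pointing down, gripper open.
Joint ranges: [-2.63, 2.63], [-0.94, 2.18], [0.31, 2.57], [-1.31, 4.45], [0, 2.66], [-2.55, 2.55]. Speed limits (rad/s): [2.57, 2.57, 3.14, 3.14, 3.14, 3.14].

INTERFACE

Orientations are given as a unit quaternion [x, y, z, w].
In Python, from workcell import manip, capture, camera_params, finish_job, trace gives the robot as it stands.
- The arm moves only by the shell command python3 -m jog 'ROWS' [FORCE]. ROWS is JSON, one flat list of numbers, 7 for each row, row after row: the shift along the tool's x, y, z in m, then the turn, a rotation vector about the tool's x, y, z in rad, then the opening in per cent of the stroke, from 0 (shut) to 100 (fully open). In form: [x, y, z, wx, wy, wz, fingers, x, y, z, wx, wy, wz, fingers, ...]. A call has 1 to 12 rows; each row is the pose to reach, as a shift and turn from the pose commanded when the call began, along the tool's axes at that moment; what a row does not reach only later rows make up. A row lasts 1/8 s, in which the tool goes at most 62.5 mm and 10.7 degrees, less where a joint would pass 70% of its speed; a pose out of reach is approached as far as the arm can. A call with a gripper value outside its range is refused whole. The fingers move at their own pace and stop on an object; FORCE is the grip in N (left out, the last holds). Time passes only in rows, so rows that repeat a pose let the fingers close. It gives the time, the measured TCP pose, the force and the opening at its end, in the units of the state.
- manip.state(): the state, without advancing time (a new reading comes with each control period).
- capture(name): name is "scene" or "top" or "wrist"; returns (picture, depth): 420x560x3 uint8, red, green, blue; 420x560 float32, mm along the optical axis (not along the pixel's ray), 0 where there is no reading.
- camera_params(name): a dict with "mtx" (3x3 intrinsics, pixels), "R" (3x3) and "t" (3): a world point X has camera coordinates R X + t. Camera axes: x right, y down, z forward; pixel columns grow to the right and rows downward; lengths in mm; the calibration is good to about 2 mm. A picture is of the moment at which its call begins: read the wrist's pose just before it. camera_params takes no time and is no camera call; for the wrist camera it gives the pose at the moment of the call.
- finish_job(): hands the job in, once; it reports no verdict.
Trained networks look in the newest picture that a camera, given by its name, has taken for a name from the list of things; names that differ only in an ending like _2 or _b are one class to them, and where a whole thing is asked for, a point or a joint stands for the part that bears it (a point fixed in the world has none). Each returns a list of dicts, best first, with "confidence" (0 to 1); they miss things now and then, are a little off and sometimes report something else, mostly with a low value. They report only what shows in the picture. A call takes as long as a camera call. They do not tell look-alikes from the thing itself.
- trace(camera, thing): "region" (420x560 bool, what is visible of it) and "location" ([row, column] in pixels, amid what is visible of it).
The state is a dict: "time_s": time; "joint_positions": joint angles; "dq": joint speeds; "joint_efforts": joint torques, N m; "position": TCP position; "orientation": TCP orientation; "force": force on the tool from outside, world axes, zero at the start; "moment": the same for the moment, N m; "grip_width": finger opening in mm.
Only numpy, scipy, OpenCV 4.12 (cv2) and the standard library are available. Lean on these libraries where they do the work, as an engineer would, in place of code of your own. Each camera call takes 0.05 s, during which the arm holds its last target. There are 200 camera calls.

## Working session

There is one attempt and no reset: what is moved stays moved. The work goes in short steps, Python scripts to look and compute and a shell command to move; the robot and the scene stay as the last step left them, time stands still between calls to the robot, and variables do not carry over. Pictures are saved under pics/ and viewed, about 8 in all and at most 12, crops included, and the job is handed in when it is done.

```bash
mkdir -p pics
cat > h.py <<'E'
import numpy as np, cv2
from workcell import manip, capture, camera_params, trace
def world(cam, rc, depth, P=None):
    P=P or camera_params(cam); K=np.array(P["mtx"]);R=np.array(P["R"]);t=np.array(P["t"])
    rc=np.atleast_2d(rc); d=np.array([depth[int(r),int(c)] for r,c in rc])
    c=np.c_[(rc[:,1]-K[0,2])/K[0,0]*d,(rc[:,0]-K[1,2])/K[1,1]*d,d]
    return (c-t)@R
def regw(cam,reg,depth,P=None):
    rc=np.argwhere(reg&(depth>0)); return world(cam,rc,depth,P)
def save(n,im): cv2.imwrite(f"pics/{n}.png",im[:,:,::-1])
E
python3 - <<'E'
from h import *
print(manip.state())
for cam in ("top","scene"):
    im,d=capture(cam); save(cam,im)
    for th in ("ring_wide","ring_tight","clamp","jaw","paddle","post_foot","dish","opener","dispenser"):
        try:
            for r in trace(cam,th)[:4]:
                w=regw(cam,r["region"],d)
                print(cam,th,round(r["confidence"],2),np.round(r["location"]),r["region"].sum(),np.round(np.median(w,0)),np.round(np.percentile(w,2,axis=0)),np.round(np.percentile(w,98,axis=0)))
        except Exception as e: print(th,e)
a=cv2.imread("pics/top.png")
E
```

```text
{'time_s': 0.0, 'joint_positions': array([-1.15587970e+00,  2.64762741e-01,  1.60536468e+00,  3.50726417e-05,
        1.27370603e+00, -3.68813217e-02]), 'dq': array([-9.23242515e-04, -3.60257047e-05, -4.12532313e-04,  1.26525583e-03,
       -1.66090815e-03, -1.94200140e-03]), 'joint_efforts': array([ 6.28828875e-04, -5.15115309e+01, -3.67315328e+01, -2.40911896e-05,
        1.29407897e-02,  2.52310872e-05]), 'position': array([ 294.42057506, -606.5964726 ,  229.960603  ]), 'orientation': array([ 8.47517762e-01, -5.30765850e-01, -9.17575814e-04, -6.43143493e-04]), 'force': array([ 0.64444061,  0.97882951, -0.42748418]), 'moment': array([0.03322111, 0.0244096 , 0.01635119]), 'grip_width': 85.54416629343407}
top ring_wide 0.69 [258. 309.] 108 [ 360. -141.   29.] [ 343. -163.    5.] [ 382. -121.   35.]
top ring_wide 0.48 [248. 340.] 93 [ 382. -222.   28.] [ 362. -244.    2.] [ 397. -203.   33.]
top ring_tight 0.67 [230. 225.] 132 [430. 125.  29.] [411. 107.  10.] [451. 147.  35.]
top ring_tight 0.67 [195. 130.] 1311 [541. 426.  19.] [481. 363.   3.] [595. 475.  36.]
top clamp 0.81 [180. 
[... 1563 characters left out ...]
jaw 0.83 [247. 291.] 396 [600.  40.  33.] [ 581. -102.   15.] [619.  72.  48.]
scene paddle 0.59 [222. 240.] 467 [599. -93.  94.] [ 540. -125.   -1.] [618. -39. 100.]
scene post_foot 0.73 [251. 278.] 4301 [606.   4.  13.] [ 560. -123.    3.] [636. 170.  98.]
scene dish 0.88 [263. 452.] 1954 [533. 424.  19.] [487. 362.   4.] [598. 475.  36.]
scene dish 0.73 [253. 279.] 4356 [606.   4.  13.] [ 560. -124.    3.] [637. 172.  98.]
scene opener 0.56 [193. 298.] 200 [412.   2.   4.] [343. -13.  -0.] [455.  25.   9.]
scene opener 0.19 [245. 291.] 453 [600.  39.  32.] [ 576. -101.   10.] [619.  72.  48.]
scene dispenser 0.62 [185. 104.] 1566 [ 593. -440.  107.] [ 552. -475.    7.] [ 613. -418.  187.]
```

```bash
python3 -c "
import cv2,numpy as np
a=cv2.imread('pics/top.png')[140:290,200:360];b=cv2.imread('pics/scene.png')[140:290,180:380]
a=cv2.resize(a,(640,600),interpolation=2);b=cv2.resize(b,(800,600),interpolation=2)
cv2.imwrite('pics/a.png',a);cv2.imwrite('pics/b.png',b)"
```

```text
(no output)
```

View pics/a.png

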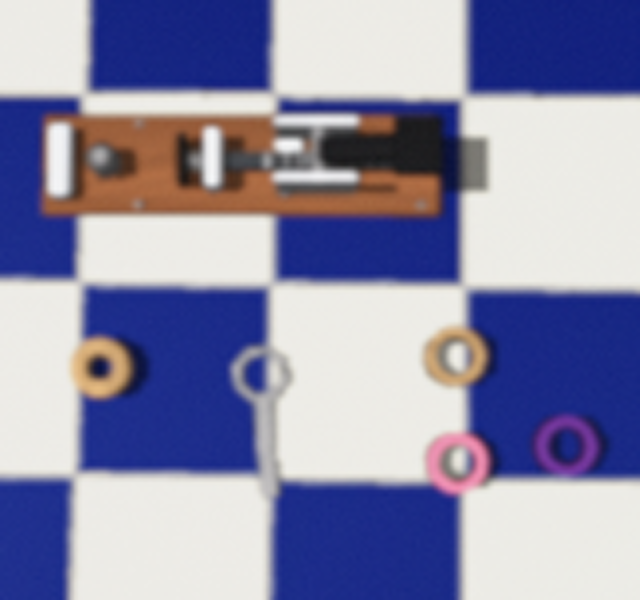

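View pics/b.png

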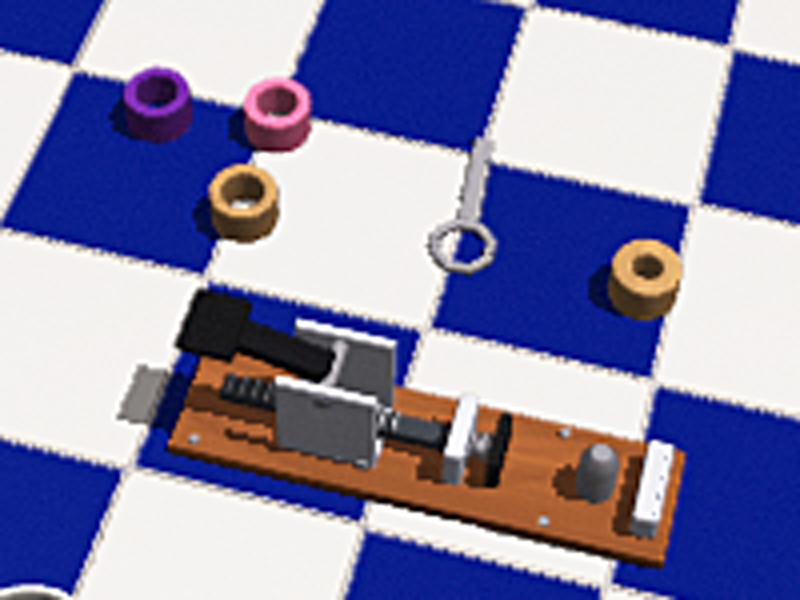

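Candidates in the top crop:
- bamboo ring at (457,356), full pixel row 229, col 314. Its bore is wide with counter showing through, so this is **the wide one**, near world (450,-142).
- bamboo ring at (102,368), full pixel row 232, col 225. Its walls are thick, so this is the tight one.
- pink ring at (459,463) and purple ring at (567,446), both look-alikes.

Next I move above the wide ring with tool x along world x.

```bash
python3 -m jog '[-0.35,-0.34,0,0,0,-1.119,73,-0.35,-0.34,0,0,0,-1.119,73,-0.35,-0.34,0,0,0,-1.119,73,-0.35,-0.34,0,0,0,-1.119,73,-0.35,-0.34,0,0,0,-1.119,73,-0.35,-0.34,0,0,0,-1.119,73,-0.35,-0.34,0,0,0,-1.119,73,-0.35,-0.34,0,0,0,-1.119,73,-0.35,-0.34,0,0,0,-1.119,73,-0.35,-0.34,0,0,0,-1.119,73,-0.35,-0.34,0,0,0,-1.119,73,-0.35,-0.34,0,0,0,-1.119,73]' 40
cat >> h.py <<'E'
def ring(cam,th="ring_wide",near=None,zlo=26,zhi=36,rad=30):
    im,d=capture(cam);P=camera_params(cam)
    W=regw(cam,np.ones(d.shape,bool)&(d>0),d,P)
    m=(np.hypot(W[:,0]-near[0],W[:,1]-near[1])<rad)&(W[:,2]>zlo)&(W[:,2]<zhi)
    p=W[m]; 
    (c,r)=cv2.minEnclosingCircle(p[:,:2].astype(np.float32))
    i=np.hypot(*(p[:,:2]-c).T)
    print(cam,"n",m.sum(),"circle",np.round(c,1),round(r,1),"rmin1%",np.round(np.percentile(i,[1,99]),1),"z",np.median(p[:,2]).round(1),"bbox",np.percentile(p[:,:2],[1,99],axis=0).round(1).tolist())
    return im,d
E
python3 - <<'E'
from h import *
s=manip.state();print(s["position"],s["orientation"],s["grip_width"],s["joint_positions"])
im,d=ring("wrist",near=(450,-142)); save("w1",im)
ring("top",near=(450,-142));ring("scene",near=(450,-142))
E
```

```text
time_s: 2.5
position: [447.5, -145.1, 231.3]
orientation: [1.0, -0.001, -0.0, 0.0]
force: [-0.7, -0.8, -0.5]
grip_width: 62.4
[ 447.48484763 -145.11636881  231.2515792 ] [ 9.99999417e-01 -1.07742392e-03 -5.21544991e-05  5.54148562e-05] 62.43210095704494 [-3.66443838e-01 -1.31005517e-01  2.02371041e+00 -1.48403151e-04
  1.24894559e+00 -3.64242042e-01]
wrist n 943 circle [ 444.1 -140.5] 22.9 rmin1% [14.3 22.8] z 30.2 bbox [[422.8, -161.8], [465.8, -118.4]]
top n 13 circle [ 425.2 -146.2] 7.8 rmin1% [1.9 7.8] z 30.4 bbox [[420.9, -153.4], [429.7, -138.8]]
scene n 104 circle [ 450.2 -141.2] 23.9 rmin1% [14.1 23.9] z 28.9 bbox [[426.9, -163.5], [472.1, -119.8]]
```

View pics/w1.png

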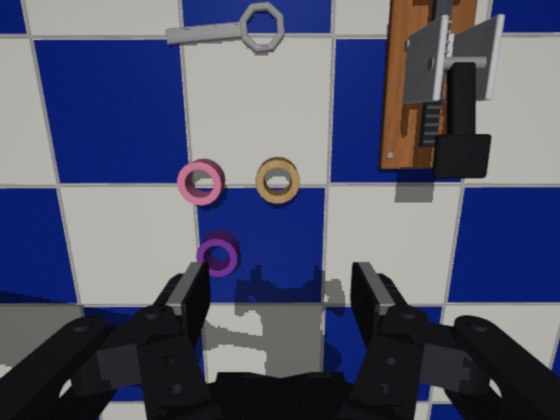

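Inner radius is 14.3 mm and outer about 23, so this is the wide ring, at wrist pixel (277,180). I go lower and measure again.

```bash
python3 -m jog '[-0.002,-0.0043,0.055,0,0,0,73,-0.002,-0.0043,0.11,0,0,0,73,-0.002,-0.0043,0.11,0,0,0,73,-0.002,-0.0043,0.11,0,0,0,73]'
python3 - <<'E'
from h import *
im,d=ring("wrist",near=(446,-141)); save("w2",im)
E
```

```text
time_s: 3.15
position: [446.9, -140.3, 122.9]
orientation: [1.0, -0.0, 0.001, 0.0]
force: [0.1, 0.0, 0.2]
grip_width: 62.1
wrist n 1896 circle [ 445.4 -140.8] 22.9 rmin1% [14.3 22.7] z 31.1 bbox [[423.8, -161.8], [467.0, -118.8]]
```

```bash
python3 -m jog '[-0.001,0.0005,0.055,0,0,0,73,-0.001,0.0005,0.09,0,0,0,73,-0.001,0.0005,0.115,0,0,0,73,-0.001,0.0005,0.115,0,0,0,73,-0.001,0.0005,0.115,0,0,0,45,-0.001,0.0005,0.115,0,0,0,40,-0.001,0.0005,0.115,0,0,0,40,-0.001,0.0005,0.115,0,0,0,40]' 40
python3 -m jog '[0,0,-0.05,0,0,0,40,0,0,-0.10,0,0,0,40,0,0,-0.13,0,0,0,40,0,0,-0.13,0,0,0,40]'
```

```text
time_s: 4.2
position: [447.4, -141.2, 9.0]
orientation: [1.0, 0.0, 0.002, 0.001]
force: [-0.6, 0.2, 7.1]
grip_width: 44.7
time_s: 4.7
position: [447.8, -141.3, 140.7]
orientation: [1.0, -0.0, 0.004, 0.002]
force: [0.2, -0.4, -1.5]
grip_width: 44.9
```

```bash
python3 -m jog '[0.035,-0.05,-0.03,0,0,0,40,0.07,-0.10,-0.05,0,0,0,40,0.11,-0.15,-0.05,0,0,0,40,0.147,-0.2,-0.05,0,0,0,40,0.147,-0.2,-0.05,0,0,0,40,0.147,-0.2,-0.05,0,0,0,40,0.147,-0.2,-0.05,0,0,0,40]'
python3 - <<'E'
from h import *
s=manip.state();print(s["position"],s["orientation"],s["grip_width"])
im,d=capture("wrist");P=camera_params("wrist");save("w3",im)
W=regw("wrist",d>0,d,P)
def blk(x0,x1,y0,y1,z0,z1):
    p=W[(W[:,0]>x0)&(W[:,0]<x1)&(W[:,1]>y0)&(W[:,1]<y1)&(W[:,2]>z0)&(W[:,2]<z1)]
    return len(p),p.mean(0).round(1) if len(p) else 0,np.percentile(p,[1,99],axis=0).round(1).tolist() if len(p) else 0
print("posttop",blk(560,640,100,145,42,60)); print("fixed jaw",blk(540,660,140,180,30,42)); print("board",blk(500,700,30,200,9,15)); print("mjaw",blk(560,640,-30,100,42,52)); print("under",blk(550,640,60,100,20,46))
E
```

```text
time_s: 5.58
position: [590.5, 58.7, 185.5]
orientation: [1.0, -0.0, -0.001, 0.0]
force: [0.2, 0.1, -1.5]
grip_width: 44.5
[590.51605761  58.69060471 185.45805354] [ 9.99999424e-01 -4.68781631e-04 -9.26340136e-04  2.73900647e-04] 44.46315614002779
posttop (686, array([591.9, 130. ,  48.8]), [[581.1, 119.4, 42.5], [602.7, 141.0, 53.8]])
fixed jaw (1511, array([591.8, 163.2,  36.2]), [[564.6, 155.5, 31.5], [618.7, 171.5, 38.4]])
board (10566, array([592. , 110.5,  12.7]), [[552.8, 33.7, 10.9], [631.3, 178.6, 14.4]])
mjaw (1131, array([592.6,  51.7,  46.5]), [[570.8, -12.3, 42.1], [614.6, 72.6, 50.1]])
under (684, array([592.2,  69.5,  38.6]), [[573.5, 60.3, 21.4], [611.2, 73.3, 44.9]])
```

View pics/w3.png

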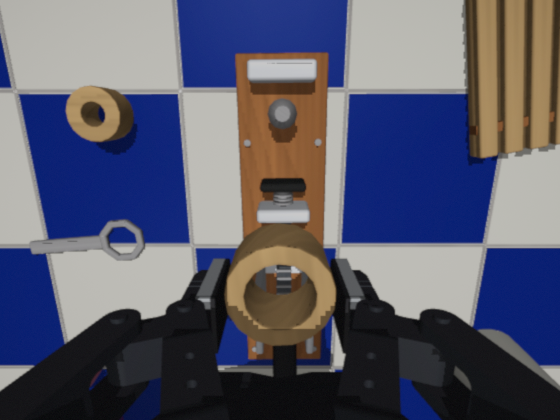

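```bash
python3 -m jog '[0.0015,-0.05,0,0,0,0,40,0.0015,-0.071,0.03,0,0,0,40,0.0015,-0.071,0.08,0,0,0,40,0.0015,-0.071,0.08,0,0,0,40,0.0015,-0.071,0.08,0,0,0,40]'
python3 - <<'E'
from h import *
s=manip.state();p=s["position"];print(p,s["orientation"],s["grip_width"])
im,d=capture("wrist");P=camera_params("wrist");save("w4",im)
W=regw("wrist",d>0,d,P)
q=W[(np.abs(W[:,0]-p[0])<22)&(np.abs(W[:,1]-p[1])<32)&(W[:,2]>p[2]-15)&(W[:,2]<p[2]+40)]
print(len(q),np.percentile(q,[0.5,5,50,95,99.5],axis=0).round(1).tolist())
zt=np.percentile(q[:,2],90)
t=q[q[:,2]>zt-4]; c,r=cv2.minEnclosingCircle(t[:,:2].astype(np.float32));print("top circle",c,r)
A=np.c_[t[:,:2],np.ones(len(t))];print("plane tilt",np.linalg.lstsq(A,t[:,2],rcond=None)[0])
E
```

```text
time_s: 6.25
position: [593.8, 130.0, 107.6]
orientation: [1.0, -0.001, 0.001, -0.0]
force: [-0.1, 0.2, 0.2]
grip_width: 44.3
[593.7963342  129.97114627 107.62805677] [ 9.99999607e-01 -6.82353600e-04  5.62402442e-04 -5.66593630e-05] 44.26448069625726
10087 [[572.2, 109.5, 101.9], [572.6, 113.7, 105.9], [592.9, 131.1, 129.1], [612.5, 152.5, 131.5], [615.3, 153.3, 146.3]]
top circle (593.2801513671875, 130.43838500976562) 24.28167152404785
plane tilt [-8.58873092e-02 -2.83469363e-03  1.81651828e+02]
```

View pics/w4.png

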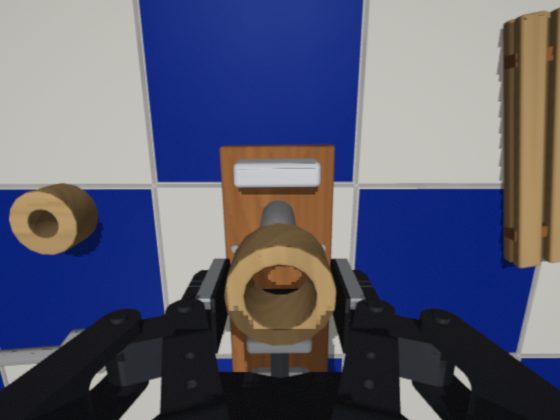

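```bash
python3 -m jog '[-0.0005,0,0.03,0,0,0,40,-0.0005,0,0.045,0,0,0,40,-0.0005,0,0.055,0,0,0,40,-0.0005,0,0.065,0,0,0,40,-0.0005,0,0.065,0,0,0,40]'
```

```text
time_s: 6.92
position: [592.3, 130.8, 40.7]
orientation: [1.0, 0.0, -0.001, 0.0]
force: [-1.1, 0.2, 0.0]
grip_width: 44.0
```

```bash
python3 -m jog '[0,0,0.008,0,0,0,40,0,0,0.016,0,0,0,40,0,0,0.020,0,0,0,40,0,0,0.022,0,0,0,40,0,0,0.022,0,0,0,40]'
```

```text
time_s: 7.55
position: [592.3, 130.9, 21.0]
orientation: [1.0, 0.0, -0.001, 0.0]
force: [-6.6, -1.5, 13.3]
grip_width: 44.5
```

```bash
python3 -m jog '[0,0,-0.002,0,0,0,60,0,0,-0.002,0,0,0,75,0,0,-0.002,0,0,0,75,0,0,-0.002,0,0,0,75]'
python3 -m jog '[0,0,-0.04,0,0,0,75,0,0,-0.09,0,0,0,75,0,0.05,-0.13,0,0,0,75,0,0.07,-0.13,0,0,0,75,0,0.07,-0.13,0,0,0,75,0,0.07,-0.13,0,0,0,75]'
python3 - <<'E'
from h import *
im,d=ring("wrist",near=(592,130),zlo=38,zhi=47); save("w5",im)
P=camera_params("wrist");W=regw("wrist",d>0,d,P)
p=W[(np.hypot(W[:,0]-592,W[:,1]-130)<10)&(W[:,2]>30)];print("post",p.mean(0),p[:,2].max())
p=W[(np.abs(W[:,0]-592)<18)&(np.abs(W[:,1]-65)<30)&(W[:,2]>28)];print(np.percentile(p,[1,99],axis=0).round(1))
for th in ("jaw","paddle"):
  for r in trace("wrist",th)[:2]: print(th,r["confidence"],r["location"])
E
```

```text
time_s: 8.05
position: [592.6, 130.8, 21.0]
orientation: [1.0, 0.0, -0.0, 0.0]
force: [0.9, -1.0, 0.6]
grip_width: 63.9
time_s: 8.8
position: [591.5, 61.2, 149.3]
orientation: [1.0, -0.0, -0.002, -0.0]
force: [0.0, -0.4, 0.3]
grip_width: 64.2
wrist n 2385 circle [592.8 134.3] 25.7 rmin1% [ 6.4 25.2] z 42.3 bbox [[570.8, 109.8], [613.7, 152.6]]
post [592.00417351 130.09683653  49.95831666] 54.418730828988195
[[574.4  42.2  31.2]
 [609.6  81.7 244.7]]
jaw 0.61 [229.7, 282.9]
```

View pics/w5.png

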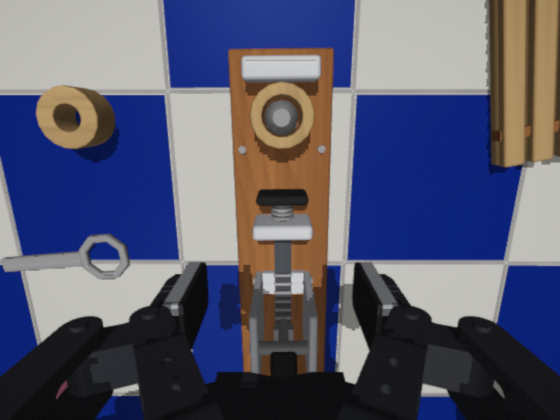

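The ring is seated: its top is at z 42 and it sits around the post at pixel (282,115). Next I go to the paddle with the fingers shut.

```bash
python3 -m jog '[0.0005,0.05,0,0,0,0,30,0.0005,0.1,0,0,0,0,0,0.0005,0.15,0,0,0,0,0,0.0005,0.168,0,0,0,0,0,0.0005,0.168,0.03,0,0,0,0,0.0005,0.168,0.03,0,0,0,0,0.0005,0.168,0.03,0,0,0,0]' 40
python3 - <<'E'
from h import *
for cam in("scene","top"):
    im,d=capture(cam);P=camera_params(cam);save("p_"+cam,im)
    for r in trace(cam,"jaw")[:1]: print(r["confidence"],r["location"])
    W=regw(cam,d>0,d,P)
    m=(np.abs(W[:,0]-595)<14)&(np.abs(W[:,1]-70)<40)&(W[:,2]>26)&(W[:,2]<60)
    p=W[m]; h=np.histogram(p[:,1],bins=np.arange(30,112,3)); print(cam,list(zip(h[1].astype(int),h[0])))
s=manip.state();print(s["position"])
E
```

```text
time_s: 9.82
position: [593.4, -106.2, 121.4]
orientation: [1.0, 0.001, -0.0, -0.0]
force: [-0.2, 0.4, 0.5]
grip_width: 0.1
0.6 [247.5, 290.7]
scene [(np.int64(30), np.int64(7)), (np.int64(33), np.int64(7)), (np.int64(36), np.int64(4)), (np.int64(39), np.int64(13)), (np.int64(42), np.int64(13)), (np.int64(45), np.int64(11)), (np.int64(48), np.int64(18)), (np.int64(51), np.int64(7)), (np.int64(54), np.int64(7)), (np.int64(57), np.int64(8)), (np.int64(60), np.int64(5)), (np.int64(63), np.int64(10)), (np.int64(66), np.int64(13)), (np.int64(69), np.int64(16)), (np.int64(72), np.int64(1)), (np.int64(75), np.int64(0)), (np.int64(78), np.int64(0)), (np.int64(81), np.int64(0)), (np.int64(84), np.int64(0)), (np.int64(87), np.int64(0)), (np.int64(90), np.int64(0)), (np.int64(93), np.int64(0)), (np.int64(96), np.int64(0)), (np.int64(99), np.int64(0)), (np.int64(102), np.int64(0)), (np.int64(105), np.int64(3)), (np.int64(108), np.int64(8))]
0.67 [180.6, 256.9]
top [(np.int64(30), np.int64(5)), (np.int64(33), np.int64(5)), (np.int64(36), np.int64(7)), (np.int64(39), np.int64(9)), (np.int64(42), np.int64(9)), (np.int64(45), np.int64(10)), (np.int64(48), np.int64(9)), (np.int64(51), np.int64(6)), (np.int64(54), np.int64(6)), (np.int64(57), np.int64(4)), (np.int64(60), np.int64(3)), (np.int64(63), np.int64(9)), (np.int64(66), np.int64(8)), (np.int64(69), np.int64(9)), (np.int64(72), np.int64(0)), (np.int64(75), np.int64(0)), (np.int64(78), np.int64(0)), (np.int64(81), np.int64(0)), (np.int64(84), np.int64(0)), (np.int64(87), np.int64(0)), (np.int64(90), np.int64(0)), (np.int64(93), np.int64(0)), (np.int64(96), np.int64(0)), (np.int64(99), np.int64(0)), (np.int64(102), np.int64(0)), (np.int64(105), np.int64(4)), (np.int64(108), np.int64(6))]
[ 594.14476426 -106.74129108  122.50212203]
```

```bash
python3 -m jog '[-0.001,0,0.02,0,0,0,0,-0.001,0,0.03,0,0,0,0,-0.001,0,0.04,0,0,0,0,-0.001,0,0.048,0,0,0,0,-0.001,0,0.052,0,0,0,0,-0.001,0,0.052,0,0,0,0]'
cat >> h.py <<'E'
def jaw(x=594):
    for cam in("scene","top"):
        im,d=capture(cam);P=camera_params(cam)
        W=regw(cam,d>0,d,P)
        m=(np.abs(W[:,0]-x)<14)&(W[:,1]>20)&(W[:,1]<140)&(W[:,2]>26)&(W[:,2]<60)
        p=W[m]; h=np.histogram(p[:,1],bins=np.arange(30,114,2)); print(cam,[(int(a),int(b)) for a,b in zip(h[1],h[0])])
        save("j_"+cam+"_%.2f"%manip.state()["time_s"],im)
    s=manip.state();print(s["position"].round(1),s["force"].round(1),s["time_s"])
E
python3 -c "
from h import *
jaw()"
```

```text
time_s: 10.78
position: [592.9, -109.2, 69.5]
orientation: [1.0, 0.0, 0.001, 0.002]
force: [-1.0, -5.1, 5.3]
grip_width: -0.0
scene [(30, 5), (32, 5), (34, 5), (36, 5), (38, 6), (40, 5), (42, 5), (44, 5), (46, 4), (48, 6), (50, 4), (52, 6), (54, 1), (56, 7), (58, 9), (60, 9), (62, 7), (64, 8), (66, 13), (68, 4), (70, 5), (72, 4), (74, 6), (76, 3), (78, 4), (80, 5), (82, 8), (84, 8), (86, 9), (88, 10), (90, 1), (92, 0), (94, 0), (96, 0), (98, 0), (100, 0), (102, 0), (104, 0), (106, 2), (108, 8), (110, 10)]
top [(30, 4), (32, 4), (34, 0), (36, 4), (38, 3), (40, 1), (42, 4), (44, 1), (46, 4), (48, 4), (50, 0), (52, 4), (54, 4), (56, 9), (58, 0), (60, 9), (62, 10), (64, 0), (66, 9), (68, 0), (70, 6), (72, 6), (74, 0), (76, 6), (78, 1), (80, 5), (82, 9), (84, 9), (86, 0), (88, 9), (90, 0), (92, 0), (94, 0), (96, 0), (98, 0), (100, 0), (102, 0), (104, 0), (106, 4), (108, 5), (110, 3)]
[ 592.9 -109.2   69.7] [-0.4 -6.5  5.9] 10.875
```

```bash
python3 -m jog '[0,-0.002,-0.02,0,0,0,0,0,-0.002,-0.038,0,0,0,0,0,-0.002,-0.038,0,0,0,0,0,-0.002,-0.038,0,0,0,0,0,-0.002,-0.02,0,0,0,0,0,-0.002,-0.012,0,0,0,0,0,-0.002,-0.004,0,0,0,0,0,-0.002,-0.001,0,0,0,0,0,-0.002,-0.001,0,0,0,0]'
python3 -c "
from h import *
jaw()"
```

```text
time_s: 12.0
position: [593.5, -107.2, 70.4]
orientation: [1.0, 0.0, 0.001, 0.002]
force: [0.4, -6.5, 5.3]
grip_width: -0.1
scene [(30, 6), (32, 4), (34, 3), (36, 8), (38, 6), (40, 6), (42, 3), (44, 5), (46, 5), (48, 5), (50, 5), (52, 3), (54, 5), (56, 4), (58, 6), (60, 6), (62, 2), (64, 8), (66, 7), (68, 9), (70, 8), (72, 8), (74, 13), (76, 4), (78, 4), (80, 6), (82, 4), (84, 6), (86, 3), (88, 6), (90, 7), (92, 8), (94, 9), (96, 9), (98, 0), (100, 0), (102, 0), (104, 0), (106, 3), (108, 7), (110, 8)]
top [(30, 5), (32, 4), (34, 1), (36, 5), (38, 2), (40, 3), (42, 4), (44, 1), (46, 3), (48, 4), (50, 0), (52, 4), (54, 5), (56, 0), (58, 4), (60, 5), (62, 1), (64, 8), (66, 9), (68, 9), (70, 0), (72, 10), (74, 7), (76, 2), (78, 2), (80, 1), (82, 4), (84, 4), (86, 2), (88, 6), (90, 9), (92, 1), (94, 8), (96, 9), (98, 0), (100, 0), (102, 0), (104, 0), (106, 4), (108, 7), (110, 0)]
[ 593.6 -107.2   70.5] [-0.2 -6.1  5.8] 12.1
```

```bash
python3 -m jog '[0,0,-0.02,0,0,0,0,0,0,-0.038,0,0,0,0,0,0,-0.038,0,0,0,0,0,0,-0.038,0,0,0,0,0,0,-0.024,0,0,0,0,0,0,-0.018,0,0,0,0,0,0,-0.015,0,0,0,0,0,0,-0.015,0,0,0,0]'
python3 -c "
from h import *
jaw()"
```

```text
time_s: 13.1
position: [592.6, -106.6, 85.2]
orientation: [1.0, 0.0, 0.0, 0.001]
force: [-0.6, -4.1, 5.2]
grip_width: 0.2
scene [(30, 6), (32, 4), (34, 5), (36, 5), (38, 6), (40, 4), (42, 5), (44, 5), (46, 8), (48, 5), (50, 5), (52, 5), (54, 4), (56, 5), (58, 5), (60, 2), (62, 9), (64, 6), (66, 11), (68, 8), (70, 8), (72, 12), (74, 4), (76, 4), (78, 6), (80, 2), (82, 6), (84, 5), (86, 6), (88, 8), (90, 9), (92, 8), (94, 9), (96, 0), (98, 0), (100, 0), (102, 0), (104, 0), (106, 3), (108, 7), (110, 9)]
top [(30, 4), (32, 3), (34, 2), (36, 4), (38, 2), (40, 2), (42, 4), (44, 1), (46, 3), (48, 4), (50, 0), (52, 4), (54, 4), (56, 0), (58, 4), (60, 7), (62, 8), (64, 0), (66, 9), (68, 9), (70, 0), (72, 9), (74, 0), (76, 4), (78, 5), (80, 1), (82, 6), (84, 5), (86, 1), (88, 9), (90, 9), (92, 1), (94, 8), (96, 0), (98, 0), (100, 0), (102, 0), (104, 0), (106, 4), (108, 5), (110, 3)]
[ 592.6 -106.6   85.3] [-0.2 -5.1  5.2] 13.2
```

```bash
python3 -m jog '[0,0,0.006,0,0,0,0,0,0,0.012,0,0,0,0,0,0,0.015,0,0,0,0,0,0,0.018,0,0,0,0,0,0,0.018,0,0,0,0]'
python3 -c "
from h import *
jaw()"
```

```text
time_s: 13.82
position: [592.9, -107.2, 69.3]
orientation: [1.0, 0.0, 0.0, 0.002]
force: [-4.6, -6.2, 15.0]
grip_width: -0.2
scene [(30, 5), (32, 5), (34, 2), (36, 6), (38, 6), (40, 5), (42, 3), (44, 6), (46, 6), (48, 4), (50, 5), (52, 3), (54, 4), (56, 6), (58, 5), (60, 5), (62, 3), (64, 6), (66, 5), (68, 5), (70, 4), (72, 7), (74, 6), (76, 7), (78, 8), (80, 10), (82, 10), (84, 8), (86, 7), (88, 4), (90, 5), (92, 5), (94, 5), (96, 4), (98, 7), (100, 7), (102, 9), (104, 8), (106, 7), (108, 7), (110, 7)]
top [(30, 5), (32, 2), (34, 2), (36, 5), (38, 1), (40, 3), (42, 5), (44, 2), (46, 2), (48, 5), (50, 0), (52, 5), (54, 4), (56, 0), (58, 5), (60, 5), (62, 0), (64, 4), (66, 4), (68, 0), (70, 5), (72, 9), (74, 9), (76, 0), (78, 9), (80, 9), (82, 0), (84, 4), (86, 2), (88, 4), (90, 0), (92, 4), (94, 4), (96, 1), (98, 9), (100, 9), (102, 9), (104, 0), (106, 4), (108, 7), (110, 1)]
[ 592.9 -107.2   69.3] [-5.5 -6.  15.6] 13.925
```

```bash
ls pics
python3 - <<'E'
import cv2,glob,numpy as np
from workcell import camera_params
fs=["pics/scene.png"]+sorted(glob.glob("pics/j_scene*"),key=lambda f:float(f.split("_")[-1][:-4]))
for cam in("scene","top"):
    P=camera_params(cam);K,R,t=[np.array(P[k]) for k in("mtx","R","t")]
    pr=lambda X:(lambda c:c[:2]/c[2])(K@(R@np.array(X,float)+t))
    print(cam,pr([592,50,48]),pr([592,90,48]))
ims=[cv2.resize(cv2.imread(f)[232:272,270:330],(480,320),interpolation=cv2.INTER_CUBIC) for f in (fs[0],fs[3],fs[4])]
ts=[f.replace("scene","top") for f in (fs[0],fs[3],fs[4])]
a=np.hstack([cv2.resize(x,(266,190)) for x in ims])
b=np.hstack([cv2.resize(cv2.imread(f)[168:194,220:264],(266,157),interpolation=cv2.INTER_CUBIC) for f in ts])
cv2.imwrite("pics/cmp.png",np.vstack([a,b]))
E
```

```text
a.png
b.png
j_scene_10.82.png
j_scene_12.05.png
j_scene_13.15.png
j_scene_13.88.png
j_top_10.88.png
j_top_12.10.png
j_top_13.20.png
j_top_13.93.png
p_scene.png
p_top.png
scene.png
top.png
w1.png
w2.png
w3.png
w4.png
w5.png
scene [297.72525297 244.50185133] [314.00711913 248.38895102]
top [250.40586827 178.39636139] [237.22741962 178.26692648][ WARN:0@0.672] global loadsave.cpp:275 findDecoder imread_('pics/j_top_13.15.png'): can't open/read file: check file path/integrity
Traceback (most recent call last):
TypeError: 'NoneType' object is not subscriptable
```

```bash
cat > plate.py <<'E'
import cv2,glob,numpy as np,sys
from workcell import camera_params
def rect(f,cam,z):
    P=camera_params(cam);K,R,t=[np.array(P[k]) for k in("mtx","R","t")]
    H=K@np.c_[R[:,0],R[:,1],R[:,2]*z+t]
    # dest px (u,v): y=30+u/4 , x=572+v/4
    A=np.array([[0,.25,572],[.25,0,30],[0,0,1]])
    return cv2.warpPerspective(cv2.imread(f),H@A,(400,160),flags=cv2.INTER_CUBIC|cv2.WARP_INVERSE_MAP)
def run():
  out=[]
  for cam in("scene","top"):
    fs=[f"pics/{cam}.png"]+sorted(glob.glob(f"pics/j_{cam}_*"),key=lambda f:float(f.split("_")[-1][:-4]))
    ref=None
    for f in fs:
        g=cv2.cvtColor(rect(f,cam,48),cv2.COLOR_BGR2GRAY).astype(np.float32)
        if ref is None:
            T=g[:,20:100].copy(); ref=1   # y 35..55
        r=cv2.matchTemplate(g,T,cv2.TM_CCOEFF_NORMED)[0]
        k=int(r.argmax()); print(f,"plate shift mm",round((k-20)/4,2),"score",round(float(r.max()),2))
        out.append(rect(f,cam,43))
  return out
if __name__=="__main__":
    o=run(); n=len(o)//2
    cv2.imwrite("pics/"+sys.argv[1],cv2.resize(np.hstack([np.vstack(o[i] for i in (0,n-2,n-1)) if 0 else np.vstack([o[i] for i in (0,n-2,n-1)]),np.vstack([o[n+i] for i in (0,n-2,n-1)])]),None,fx=1,fy=1))
E
python3 plate.py cmp.png
```

```text
pics/scene.png plate shift mm 0.0 score 1.0
pics/j_scene_10.82.png plate shift mm 18.0 score 0.97
pics/j_scene_12.05.png plate shift mm 25.75 score 0.97
pics/j_scene_13.15.png plate shift mm 23.25 score 0.97
pics/j_scene_13.88.png plate shift mm 34.25 score 0.99
pics/top.png plate shift mm 0.0 score 1.0
pics/j_top_10.88.png plate shift mm 18.0 score 1.0
pics/j_top_12.10.png plate shift mm 25.75 score 1.0
pics/j_top_13.20.png plate shift mm 23.25 score 0.99
pics/j_top_13.93.png plate shift mm 34.25 score 1.0
```

View pics/cmp.png

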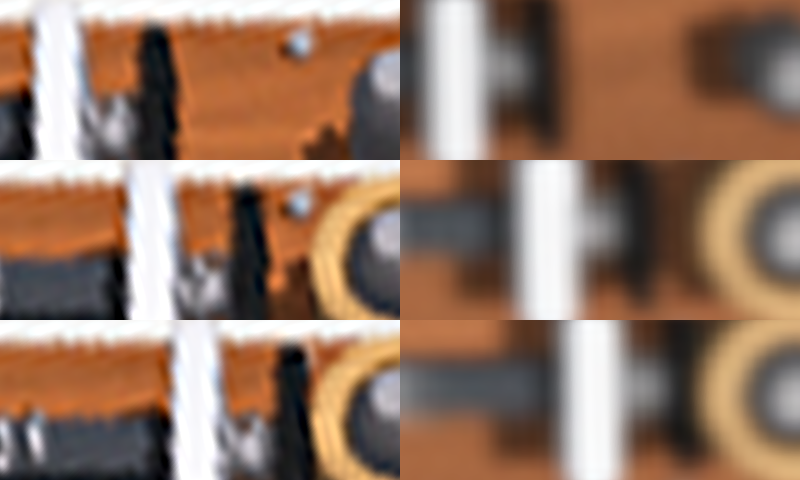

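The plate shift is measured consistently by both cameras: 34 mm now, with the pad just about touching the ring. I let the trigger up and measure at rest.

```bash
python3 -m jog '[0,0,-0.02,0,0,0,0,0,0,-0.04,0,0,0,0,0,0,-0.04,0,0,0,0,0,0,-0.04,0,0,0,0]'
python3 -c "
from h import *
jaw()" | tail -1; python3 plate.py c2.png | grep -v "m/p" | tail -n 20 | awk 'NR==6||NR==12'
python3 -m jog '[0,0,0.014,0,0,0,0,0,0,0.020,0,0,0,0,0,0,0.023,0,0,0,0,0,0,0.023,0,0,0,0]'
python3 -c "
from h import *
jaw()" | tail -1; python3 plate.py c2.png | awk 'NR==7||NR==14'
```

```text
time_s: 14.42
position: [591.8, -104.8, 106.7]
orientation: [1.0, 0.0, -0.0, -0.0]
force: [0.6, -0.3, 0.4]
grip_width: -0.3
[ 591.4 -104.7  106.1] [ 0.5  0.7 -0.4] 14.525
pics/j_scene_14.47.png plate shift mm 29.5 score 0.99
pics/j_top_14.53.png plate shift mm 29.75 score 0.99
time_s: 15.02
position: [592.8, -106.6, 84.5]
orientation: [1.0, 0.0, 0.0, 0.001]
force: [-0.8, -4.6, 4.8]
grip_width: 0.4
[ 592.8 -106.6   84.6] [-0.1 -4.8  5.8] 15.125
pics/j_scene_15.07.png plate shift mm 31.75 score 0.99
pics/j_top_15.12.png plate shift mm 31.5 score 0.99
```

```bash
python3 -m jog '[0,0,0.005,0,0,0,0,0,0,0.009,0,0,0,0,0,0,0.012,0,0,0,0,0,0,0.012,0,0,0,0]'
python3 -c "
from h import *
jaw()" | tail -1; python3 plate.py c3.png | awk 'NR==8||NR==16'
```

```text
time_s: 15.62
position: [592.9, -107.3, 73.1]
orientation: [1.0, 0.0, 0.001, 0.002]
force: [-1.6, -7.0, 7.6]
grip_width: 0.3
[ 592.9 -107.3   73.1] [-2.3 -7.   8.7] 15.725
pics/j_scene_15.68.png plate shift mm 39.75 score 0.97
pics/j_top_15.72.png plate shift mm 39.5 score 1.0
```

View pics/c3.png

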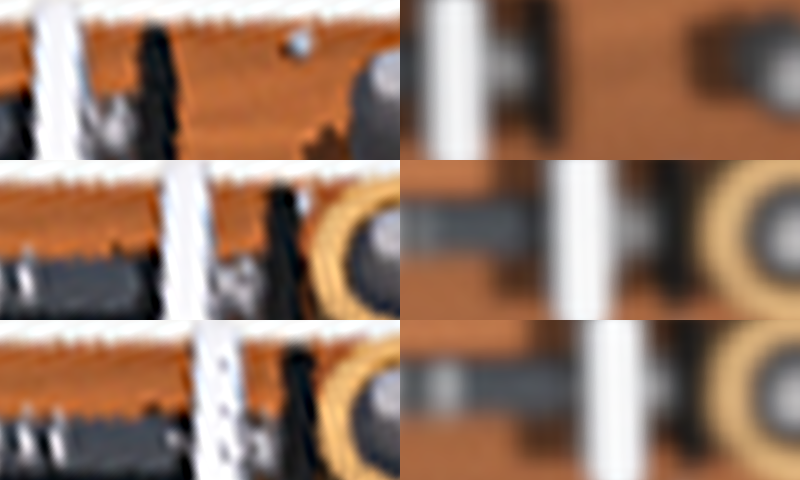

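```bash
cat > pad.py <<'E'
from plate import *
for cam in("scene","top"):
    fs=[f"pics/{cam}.png"]+sorted(glob.glob(f"pics/j_{cam}_*"),key=lambda f:float(f.split("_")[-1][:-4]))
    def prof(f,z): return cv2.cvtColor(rect(f,cam,z),cv2.COLOR_BGR2GRAY).astype(np.float32)[25:75]
    T=prof(fs[0],43)[:,138:168] if cam=="scene" else prof(fs[0],43)[:,132:162]
    k0=138 if cam=="scene" else 132
    TP=prof(fs[0],48)[:,20:100]
    for f in fs[-5:]:
        s=(cv2.matchTemplate(prof(f,43),T,cv2.TM_CCOEFF_NORMED)[0]); p=(cv2.matchTemplate(prof(f,48),TP,cv2.TM_CCOEFF_NORMED)[0])
        a=(s.argmax()-k0)/4; b=(p.argmax()-20)/4
        print(f,"pad",a,"plate",b,"compression",b-a,"score",s.max().round(2))
E
python3 -m jog '[0,0,0.002,0,0,0,0,0,0,0.0035,0,0,0,0,0,0,0.0035,0,0,0,0,0,0,0.0035,0,0,0,0]'
python3 -c "
from h import *
jaw()" | tail -1; python3 pad.py
```

```text
time_s: 16.23
position: [592.9, -107.1, 70.0]
orientation: [1.0, 0.0, 0.001, 0.001]
force: [-2.8, -6.3, 9.9]
grip_width: -0.2
[ 592.9 -107.1   70. ] [-2.  -7.4  9.9] 16.325
pics/j_scene_13.88.png pad 34.25 plate 34.5 compression 0.25 score 0.94
pics/j_scene_14.47.png pad 29.5 plate 29.5 compression 0.0 score 0.93
pics/j_scene_15.07.png pad 31.75 plate 31.75 compression 0.0 score 0.96
pics/j_scene_15.68.png pad 35.75 plate 39.75 compression 4.0 score 0.93
pics/j_scene_16.27.png pad 35.75 plate 41.75 compression 6.0 score 0.93
pics/j_top_13.93.png pad -0.75 plate 34.25 compression 35.0 score 0.95
pics/j_top_14.53.png pad 31.5 plate 29.75 compression -1.75 score 0.96
pics/j_top_15.12.png pad -3.5 plate 31.5 compression 35.0 score 0.94
pics/j_top_15.72.png pad 5.25 plate 39.5 compression 34.25 score 0.91
pics/j_top_16.32.png pad 9.0 plate 41.75 compression 32.75 score 0.9
```

```bash
python3 -m jog '[0,0,0.001,0,0,0,0,0,0,0.002,0,0,0,0,0,0,0.002,0,0,0,0,0,0,0.002,0,0,0,0]'
python3 -c "
from h import *
jaw()" | tail -1; python3 pad.py | grep scene | tail -1
python3 -m jog '[0,0,0,0,0,0,0,0,0,0,0,0,0,0,0,0,0,0,0,0,0,0,0,0,0,0,0,0]'
python3 -c "
from h import *
jaw()
ring('scene',near=(594,131),zlo=37,zhi=47)" | tail -2; python3 pad.py | grep scene | tail -1
```

```text
time_s: 16.82
position: [593.0, -107.1, 69.3]
orientation: [1.0, 0.0, 0.001, 0.001]
force: [-5.3, -6.2, 17.0]
grip_width: -0.4
[ 593.  -107.1   69.3] [-5.5 -5.6 17.2] 16.925
pics/j_scene_16.88.png pad 35.75 plate 42.0 compression 6.25 score 0.92
time_s: 17.42
position: [593.0, -107.1, 69.3]
orientation: [1.0, 0.0, 0.001, 0.001]
force: [-6.0, -6.6, 17.0]
grip_width: -0.4
[ 593.  -107.2   69.3] [-5.  -5.9 17.1] 17.525
scene n 219 circle [593.6 130.1] 29.1 rmin1% [ 8.4 29. ] z 41.2 bbox [[575.3, 102.3], [617.4, 152.0]]
pics/j_scene_17.48.png pad 35.75 plate 42.0 compression 6.25 score 0.93
```

```bash
python3 -c "
from workcell import finish_job
print(finish_job())"
```

```text
the job is handed in; nothing more can be done
None
```

The wide-bored ring is on the post with the pad squeezing it, and I handed the job in with the trigger still held down. The hand-in call gave no verdict.

- **Ring:** I measured the wide ring's bore radius at 14.3 mm from the wrist camera, then slid it down the post and released it. After release its top stood at 42.3 mm, so its underside rests on the board. It was centred about 1 mm off the post's axis.
- **Pumping:** I gave the trigger three strokes, letting it right up after each. The fourth stroke pressed the pad in, and I kept that one held.
- **Final squeeze:** The jaw plate had moved 42.0 mm and the pad 35.75 mm, so the pad is pressed in about 6.25 mm of its 14. That should be about 5 N on the ring. The reading was the same across the last two looks, 0.6 s apart. The trigger is at its stop with about 17 N on the paddle.

**Checks that were weaker:**
- The pad reading is nearer the 5 mm lower limit than the 7 mm midpoint, and it comes from the scene camera only. Tracking the pad in the top view failed, although both cameras agreed on the plate's movement up to the last two looks.
- The final circle fit on the ring also caught the pad, so it confirmed only the ring's height (41 mm), not its centring.
- I did not re-measure the dish, the opener or the dispenser. The arm never touched or came near the dish or the dispenser, and it only passed above the opener.

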